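# Fit the sprung dust cap to the wide lens

### The arm

A 6-joint arm with a two-finger parallel gripper is mounted at the origin on a cart in front of the work surface, level with it; the furniture and walls round the work are solid. World frame = base frame: x ahead of the robot, y to its left, z up, the work surface at z = 0. Lengths are in m, angles in degrees, forces in N, time in s.
With the tool pointing down it reaches from about 0.275 to 0.775 m from the base axis. Payload 14.6 kg.
Tool frame: the origin (TCP) lies at the centre of the arm's flange, where the gripper is bolted on; the fingertips stand 173 mm ahead of it and the grasp point (between the pads) lies 155 mm ahead of it; z points along the fingers, y is the line along which they close (so a half turn about z gives the same grasp; the last joint's range is limited). The gripper opens to 85 mm and grips with 20 to 120 N. Pads are 22 mm wide; open, the fingers measure 114 mm over their backs; the gripper's body (76 mm by 85 mm) begins 54 mm behind the grasp point. The pads swing forward as they close: fully open they stand 13 mm farther back than shut.
Start: joints at [-80.804, 15.075, -2.767, 72.158, 0, 81.102], TCP at [0.163, -0.499, 0.405] pointing down, gripper open.
Joint ranges: [-151.79, 151.79], [-50.71, 97.33], [-67.44, 78.34], [-121.81, 120.89], [-77.56, 73.72], [-180, 180]. Speed limits (degrees/s): [108.29, 108.29, 147.25, 159.86, 180, 180].

### API

Orientations are given as [roll, pitch, yaw] about the fixed x, y, z axes, in that order (R = Rz(yaw) Ry(pitch) Rx(roll)).
In Python, from rig import manip gives the robot as it stands.
- The arm moves only by the shell command python3 -m handwheel 'ROWS' [FORCE]. ROWS is JSON, a list of rows, each a list of 7 numbers: the shift along the world's x, y, z scaled (see below), then the turn, a rotation vector about the world's x, y, z scaled (see below), then the opening, from -1 (shut) to 1 (fully open). In form: [[dx, dy, dz, wx, wy, wz, gripper], ...]. A call has 1 to 20 rows; each row shifts and turns the commanded pose from where the row before left it; what a row does not reach is not made up. The controller multiplies each number of a shift by 500 mm and each number of a turn by pi/2 rad. A row lasts 1/12 s, in which the tool goes at most 41.7 mm and 7.16 degrees, less where a joint would pass 70% of its speed; a pose out of reach is approached as far as the arm can. A call with a number of a shift or a turn outside -1 to 1 is refused whole. A call with a gripper value outside its range is refused whole. The fingers move at their own pace and stop on an object; FORCE is the grip in N (left out, the last holds). Time passes only in rows, so rows that do not move let the fingers close. It gives the time, the measured TCP pose, the force, the opening and the grip force at its end, in the units of the state.
- manip.get_state(): the state, without advancing time (a new reading comes with each control period).
- manip.grab_frame(name): name is "scene" or "top" or "wrist"; returns a dict with "pixels" (420x560x3 uint8, blue, green, red), "vertical_fov" (degrees; the focal length in pixels is half the picture's height over the tangent of half this angle, whatever the lens; pixels are square), "cx", "cy" (the principal point, pixels), "k1" (the pictures are not rectified: a ray, as slopes to the right and down, at radius r is drawn at 1 + k1 r^2 times it, then the intrinsics apply), "origin" and "rotation" of the camera in the world. Camera axes: x right, y down, z forward; pixel columns grow to the right and rows downward; lengths in m; the calibration is good to about 2 mm. A picture is of the moment at which its call begins. There is no depth.
- manip.sign_off(): hands the job in; it is judged then, once.
Trained networks look in the newest picture that a camera, given by its name, has taken for a name from the list of things; names that differ only in an ending like _2 or _b are one class to them, and where a whole thing is asked for, a point or a joint stands for the part that bears it (a point fixed in the world has none). Each returns a list of dicts, best first, with "score" (0 to 1); they miss things now and then, are a little off and sometimes report something else, mostly with a low value. They report only what shows in the picture. A call takes as long as a camera call. They do not tell look-alikes from the thing itself.
- manip.find_in(camera, target): "point" ([x, y, z] in m, in world coordinates, good to about 4 mm: the middle of the surface that is visible of it).
- manip.silhouettes(camera, target): "pixels" (420x560 bool, what is visible of it).
The state is a dict: "time_s": time; "joint_pos": joint angles; "qd": joint speeds; "joint_efforts": joint torques, N m; "position": TCP position; "tool_rot": TCP orientation; "wrist_force": force on the tool from outside, world axes, zero at the start; "torque": the same for the moment, N m; "opening": opening from 0.0 (shut) to 1.0 (fully open); "gripper_force": force on a finger pad.
Only numpy, scipy, OpenCV 4.12 (cv2) and the standard library are available. Lean on these libraries where they do the work, as an engineer would, in place of code of your own. Each camera call takes 0.05 s, during which the arm holds its last target. There are 200 camera calls.

### The job

Two imaging lenses stand open, mouth up, on the worktop. Pick up the sprung dust cap by pinching its two side tabs in, fit it into the mouth of the wider lens until its flange lies flat on the rim, and let go so that the tabs spring back out and catch under the rim.

Things in the scene. Friction and masses are not known exactly. Their poses are not given: they have to be found in the camera images.
- cap: Grey round dust cap lying flange up, 55 mm tall, 0.1 to 0.17 kg. Origin: centre of underside, z up. Plug tapers from 44 mm dia (bottom) to 56 mm at z 7, straight to z 24; flange 86 mm dia, z 24-28; grip block 34 (x) by 40 mm (y), z 28-55, bare metal sprung tabs on its two y faces. Grip along cap's y, fingertips at z 32-38, closing until they meet the block. Any turn about its axis fits the lens.
- wide_lens_rim (a point): Centre of the wider lens's mouth at rim height (72 mm over the worktop), z up. Dark upright barrel, fixed, 92 mm outer dia, mouth 64 mm; lip 8 mm thick, bore below it 76 mm, free to 40 mm below the rim. Pinched, the cap enters with 4 mm clearance; seated, its flange lies on the rim, its origin 24 mm below this point. The other, narrower lens (64 mm outer, 38 mm mouth, 62 mm tall) is not for it.
- tab_left (a joint): Tab on the cap's +y side (12 mm wide, z 33-51): 0 m sprung out, 0.009 pinched flush with the block. 58 mm over both tabs at rest, 40 mm flush; spring 2.5 N at rest, 5.6 N flush. One piece with a 14 mm wide catch lug out of the plug's side at z 7-12: 72 mm over both lugs at rest, 54 mm pinched. Seated, lugs are 4 mm below the lip and spring out under it; unpinched they land on the rim.
- tab_right (a joint): The same tab and lug on the cap's -y side: 0 m sprung out, 0.009 pinched flush with the block.
There are look-alikes about, which are no part of the job. What is shaped like the cap but brown or orange is not meant.

How it is judged:
By the outcome, as a careful person would: the job done as asked, in the order asked, and still so for the second after the job is handed in, with the robot touching nothing.
It also fails if it takes over 38 s, if anything falls off the work surface, if the arm or the gripper's body presses on something with over 40 N, if the wrist force passes 120 N, or if a joint passes its speed limit or range.

## Working session

There is one attempt and no reset: what is moved stays moved. The work goes in short steps, Python scripts to look and compute and a shell command to move; the robot and the scene stay as the last step left them, time stands still between calls to the robot, and variables do not carry over. Pictures are saved under pics/ and viewed, at most 10 in all, crops included, and the job is handed in when it is done.

```bash
mkdir -p pics; cat > h.py <<'E'
import numpy as np, cv2
from rig import manip
def K(f):
    F=f["pixels"].shape[0]/2/np.tan(np.radians(f["vertical_fov"]/2)); return F
def ray(f,u,v):
    F=K(f); M=np.array([[F,0,f["cx"]],[0,F,f["cy"]],[0,0,1.]])
    p=cv2.undistortPoints(np.array([[[u,v]]],float),M,np.array([f["k1"],0,0,0.]))[0,0]
    d=np.array(f["rotation"])@np.array([p[0],p[1],1]); return np.array(f["origin"]),d/np.linalg.norm(d)
def at_z(f,u,v,z):
    o,d=ray(f,u,v); return o+d*(z-o[2])/d[2]
def tri(a,b):
    A=sum(np.eye(3)-np.outer(d,d) for o,d in (a,b)); B=sum((np.eye(3)-np.outer(d,d))@o for o,d in (a,b))
    return np.linalg.solve(A,B)
E
python3 - <<'E'
from h import *
np.set_printoptions(precision=4,suppress=True)
for c in("scene","top"):
    f=manip.grab_frame(c); cv2.imwrite(f"pics/{c}0.png",f["pixels"]); print(c,f["origin"],f["vertical_fov"],f["k1"],f["cx"],f["cy"])
    for t in("cap","wide_lens_rim","tab_left","tab_right"):
        try:
            for d in manip.find_in(c,t): 
                print(t,np.array(d["point"]),d["score"])
        except Exception as e: print(t,e)
print(manip.get_state())
E
```

```text
scene [0.2217 0.4553 0.6561] 52.73310527724168 -0.06744321637620533 285.7489348658944 208.55973799146955
cap [0.4204 0.0888 0.0264] 0.96
cap [ 0.4662 -0.0595  0.0274] 0.88
cap [ 0.3966 -0.191   0.0279] 0.6
wide_lens_rim [ 0.617  -0.1271  0.0523] 0.63
tab_left [ 0.4237 -0.1923  0.0465] 0.54
tab_right [ 0.4894 -0.0574  0.0389] 0.47
top [ 0.4333 -0.072   0.9271] 53.121399863078366 -0.07738872514930065 271.80263717369434 209.85513168226092
cap [ 0.3988 -0.2043  0.0246] 0.88
cap [0.4308 0.0729 0.0326] 0.79
cap [ 0.4763 -0.0778  0.0329] 0.62
wide_lens_rim [ 0.6175 -0.144   0.0393] 0.63
{'time_s': 0.5, 'joint_pos': array([-80.8052,  15.0761,  -2.7706,  72.1598,  -0.0002,  81.1016]), 'qd': array([0.0283, 0.0956, 0.0241, 0.0255, 0.0387, 0.0022]), 'joint_efforts': array([ -0.001 , -63.702 ,  38.459 ,   0.0017,  -0.0002,  -0.    ]), 'position': array([ 0.163 , -0.499 ,  0.4046]), 'tool_rot': array([-179.9935,   -0.0009,   18.0932]), 'wrist_force': array([-0.2388, -0.4432,  0.1322]), 'torque': array([-0.0033,  0.0354, -0.0391]), 'gripper_force': 0.0, 'opening': 0.9991258763007156}
```

View pics/top0.png

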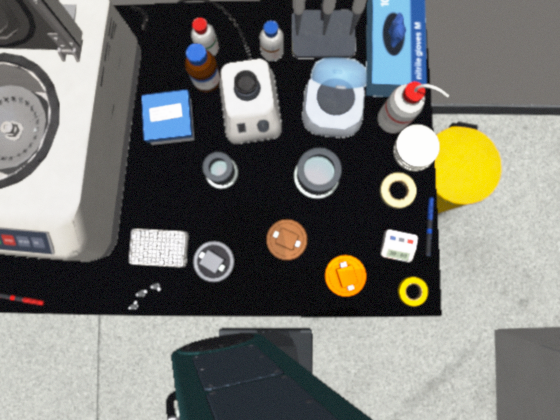

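View pics/scene0.png

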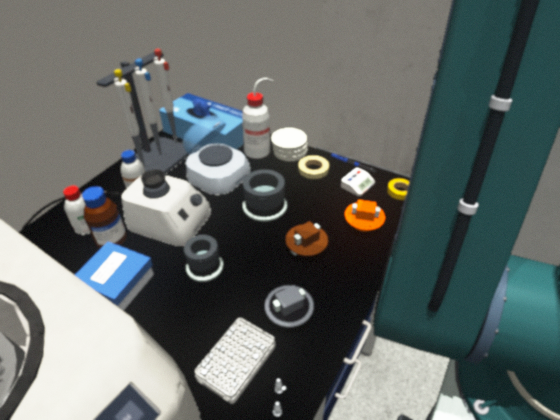

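The top view shows the grey cap at about (213,262), with brown and orange look-alikes at (287,239) and (346,276). The wide lens is at (318,172) and the narrow one at (220,169). The scene view agrees: cap at (290,303), wide lens at (264,193). Next I'll zoom in, triangulate, and get the wrist camera offset.

```bash
python3 - <<'E'
from h import *
np.set_printoptions(precision=4,suppress=True)
F={}
for c in("scene","top","wrist"):
    f=F[c]=manip.grab_frame(c)
    print(c,np.array(f["origin"]))
    for t in("cap","wide_lens_rim"):
        if c=="wrist":continue
        for d in manip.silhouettes(c,t):
            m=d["pixels"].astype(np.uint8); ys,xs=np.nonzero(m)
            print(t,round(d["score"],2),xs.mean(),ys.mean(),xs.min(),xs.max(),ys.min(),ys.max(),m.sum())
s=manip.get_state(); R=np.array(F["wrist"]["rotation"]); 
from scipy.spatial.transform import Rotation as Ro
T=Ro.from_euler("xyz",s["tool_rot"],degrees=True).as_matrix()
print("cam in tool",T.T@(np.array(F["wrist"]["origin"])-s["position"]));print(T.T@R); print(F["wrist"]["vertical_fov"])
def crop(f,u,v,h=35): return cv2.resize(f["pixels"][v-h:v+h,u-h:u+h],(390,390) if 0 else (290,290),interpolation=cv2.INTER_CUBIC)
a=np.hstack([crop(F["top"],213,262),crop(F["top"],318,172)]);b=np.hstack([crop(F["scene"],290,303),crop(F["scene"],264,193)])
cv2.imwrite("pics/c1.png",np.vstack([a,b]))
E
```

```text
scene [0.2217 0.4553 0.6561]
cap 0.92 364.40816326530614 215.3609022556391 345 384 200 230 931
cap 0.91 288.64499681325685 305.8706182281708 265 312 286 326 1569
cap 0.78 306.1333333333333 239.64413145539905 286 327 223 255 1065
wide_lens_rim 0.8 263.6960933536276 194.63876204972095 242 286 168 220 1971
top [ 0.4333 -0.072   0.9271]
cap 0.95 285.9485714285714 238.97714285714287 267 305 219 258 1225
cap 0.63 213.12211221122112 261.0899339933993 194 232 241 281 1212
cap 0.56 345.3660436137072 275.2928348909657 325 365 255 295 1284
wide_lens_rim 0.86 316.995057660626 172.37726523887974 294 340 149 197 1821
wrist [ 0.2323 -0.4767  0.3731]
cam in tool [0.0727 0.0003 0.0316]
[155.3456  50.7301  71.9235]
59.83926714601158
```

View pics/c1.png

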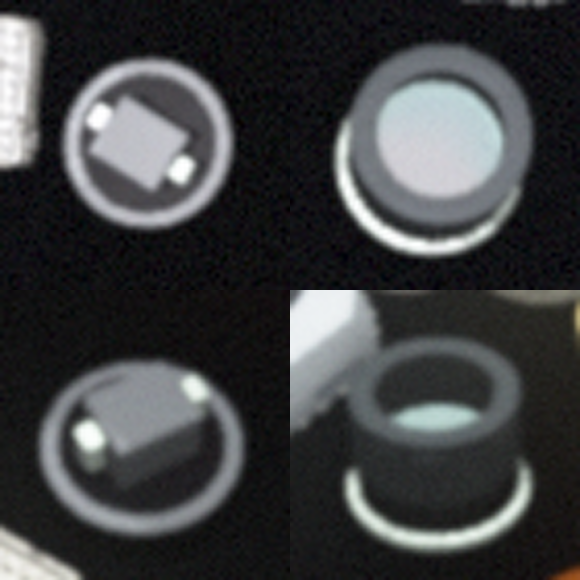

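The crops show the cap flange as a circle, with bright tabs at the upper left and lower right of the top crop at (100,117) and (181,170). The lens rim is clear in both views. The camera "rotation" is roll/pitch/yaw, so I'll convert it before triangulating.

```bash
sed -i 's/^from rig.*/from rig import manip\nfrom scipy.spatial.transform import Rotation as Ro/; s/np.array(f\["rotation"\])@/Ro.from_euler("xyz",f["rotation"],degrees=True).as_matrix()@/' h.py; python3 - <<'E'
from h import *
np.set_printoptions(precision=4,suppress=True)
t=manip.grab_frame("top");s=manip.grab_frame("scene");w=manip.grab_frame("wrist")
q=lambda u0,v0,x,y:(u0+(x+.5)/4.143-.5,v0+(y+.5)/4.143-.5)
ct,cs=q(178,227,148,144),q(255,268,142,157); lt,ls=q(283,137,152,135),q(229,158,144.5,101)
print("cap tri",tri(ray(t,*ct),ray(s,*cs)),at_z(t,*ct,.028),at_z(s,*cs,.028))
print("lens tri",tri(ray(t,*lt),ray(s,*ls)),at_z(t,*lt,.072),at_z(s,*ls,.072))
a,b=at_z(t,*q(178,227,100,117),.051),at_z(t,*q(178,227,181,170),.051); d=a-b;print(a,b,"axis deg",np.degrees(np.arctan2(d[1],d[0])))
S=manip.get_state();T=Ro.from_euler("xyz",S["tool_rot"],degrees=True).as_matrix();print(T)
print(T.T@Ro.from_euler("xyz",w["rotation"],degrees=True).as_matrix())
E
```

```text
cap tri [0.4293 0.0787 0.0273] [0.4295 0.0787 0.028 ] [0.4288 0.079  0.028 ]
lens tri [ 0.6189 -0.1465  0.0715] [ 0.6193 -0.1462  0.072 ] [ 0.6179 -0.1461  0.072 ]
[0.4431 0.0994 0.051 ] [0.4167 0.058  0.051 ] axis deg 57.467668317232814
[[ 0.9505  0.3106  0.    ]
 [ 0.3106 -0.9505  0.    ]
 [ 0.     -0.     -1.    ]]
[[-0.0004 -0.9584 -0.2854]
 [ 1.     -0.0003 -0.0005]
 [ 0.0004 -0.2854  0.9584]]
```

```bash
python3 -m handwheel '[[0.0266,0.0578,-0.0105,0,0,0.0719,1],[0.0266,0.0578,-0.0105,0,0,0.0719,1],[0.0266,0.0578,-0.0105,0,0,0.0719,1],[0.0266,0.0578,-0.0105,0,0,0.0719,1],[0.0266,0.0578,-0.0105,0,0,0.0719,1],[0.0266,0.0578,-0.0105,0,0,0.0719,1],[0.0266,0.0578,-0.0105,0,0,0.0719,1],[0.0266,0.0578,-0.0105,0,0,0.0719,1],[0.0266,0.0578,-0.0105,0,0,0.0719,1],[0.0266,0.0578,-0.0105,0,0,0.0719,1],[0.0266,0.0578,-0.0105,0,0,0.0719,1],[0.0266,0.0578,-0.0105,0,0,0.0719,1],[0.0266,0.0578,-0.0105,0,0,0.0719,1],[0.0266,0.0578,-0.0105,0,0,0.0719,1],[0.0266,0.0578,-0.0105,0,0,0.0719,1],[0.0266,0.0578,-0.0105,0,0,0.0719,1],[0.0266,0.0578,-0.0105,0,0,0.0719,1],[0.0266,0.0578,-0.0105,0,0,0.0719,1],[0.0266,0.0578,-0.0105,0,0,0.0719,1],[0.0266,0.0578,-0.0105,0,0,0.0719,1]]'
python3 - <<'E'
from h import *
for i in range(3): w=manip.grab_frame("wrist")
cv2.imwrite("pics/w1.png",w["pixels"]); print(manip.get_state())
E
```

```text
time_s: 2.67
position: [0.4294, 0.0807, 0.2995]
tool_rot: [180.0, 0.0, 147.9]
wrist_force: [0.7, -1.1, 0.2]
opening: 0.996
gripper_force: 0.0
{'time_s': 2.8167, 'joint_pos': array([-9.26843877e-02,  1.02241539e+01, -2.66334318e+01,  5.31730826e+01,
        4.60394621e-03,  3.21763372e+01]), 'qd': array([-3.1418411 , -1.45303046, -1.15568649,  0.61914474, -0.41689879,
        1.03274045]), 'joint_efforts': array([  3.3143983 , -49.60160494,  35.01957178,  -0.49458046,
         0.19993457,  -0.35311575]), 'position': array([0.42943138, 0.08051444, 0.29927642]), 'tool_rot': array([-1.79987565e+02, -2.84097507e-02,  1.47730974e+02]), 'wrist_force': array([-0.05587425, -0.82872763,  0.53911338]), 'torque': array([-0.0562234 ,  0.00741584, -0.02265942]), 'gripper_force': 0.0, 'opening': 1.0033195803508763}
```

View pics/w1.png

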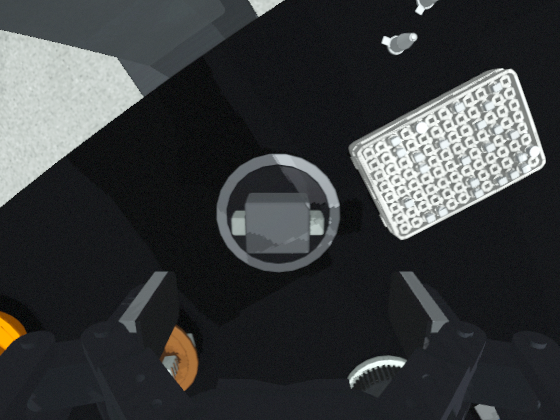

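The wrist view shows the grey cap with its flange at x 216–340, y 153–271. The tabs at (238,222) and (316,222) are level with the closing line, so yaw is right. I'll refine the position.

```bash
python3 - <<'E'
from h import *
np.set_printoptions(precision=4,suppress=True)
w=manip.grab_frame("wrist")
for d in manip.silhouettes("wrist","cap"):
    m=d["pixels"].astype(np.uint8); c=max(cv2.findContours(m,0,1)[0],key=len); e=cv2.fitEllipse(cv2.convexHull(c)); print(d["score"],e, at_z(w,*e[0],.028))
a=[at_z(w,u,222.,.045) for u in(238,316)];print((a[0]+a[1])/2,a[0]-a[1],np.degrees(np.arctan2(*(a[0]-a[1])[1::-1])))
g=cv2.cvtColor(w["pixels"],cv2.COLOR_BGR2GRAY)[140:290,200:360]
b=(g>85).astype(np.uint8); n,l,st,ce=cv2.connectedComponentsWithStats(b); 
for i in range(1,n):
    if st[i,4]>40: print(st[i],ce[i]+[200,140])
print(manip.get_state()["position"])
E
```

```text
0.94 ((180.87646484375, 358.4452209472656), (39.803306579589844, 65.57213592529297), 175.18727111816406) [ 0.4891 -0.0544  0.028 ]
0.89 ((281.127197265625, 212.1754150390625), (119.2631607055664, 123.75765228271484), 90.4030990600586) [0.4286 0.0791 0.028 ]
[0.4285 0.0762 0.045 ] [-0.0268 -0.0424  0.    ] -122.28230263095745
[151   0   9  29 168] [356.1131 152.119 ]
[  20   14  122  117 3278] [280.7431 207.8182]
[  34   60   93   53 3544] [282.3036 224.3595]
[0.4288 0.0789 0.2996]
```

```bash
python3 -m handwheel '[[0,0,0,0,0,0,-0.06],[0,0,0,0,0,0,-0.06],[0,0,0,0,0,0,-0.06],[0,0,0,0,0,0,-0.06],[0,0,0,0,0,0,-0.06],[0,0,0,0,0,0,-0.06],[0,0,0,0,0,0,-0.06],[0,0,0,0,0,0,-0.06]]'
python3 - <<'E'
from h import *
w=manip.grab_frame("wrist")
cv2.imwrite("pics/w2.png",cv2.resize(w["pixels"][200:420,130:430],None,fx=2.5,fy=2.5,interpolation=cv2.INTER_CUBIC)); print(manip.get_state()["opening"],w["cx"],w["cy"],w["k1"])
E
```

```text
time_s: 3.58
position: [0.429, 0.0789, 0.2997]
tool_rot: [-180.0, -0.0, 147.5]
wrist_force: [-0.7, -0.3, 0.6]
opening: 0.469
gripper_force: 0.0
0.4709932542529023 283.2180333685991 210.36096482604245 -0.09551035441251296
```

View pics/w2.png

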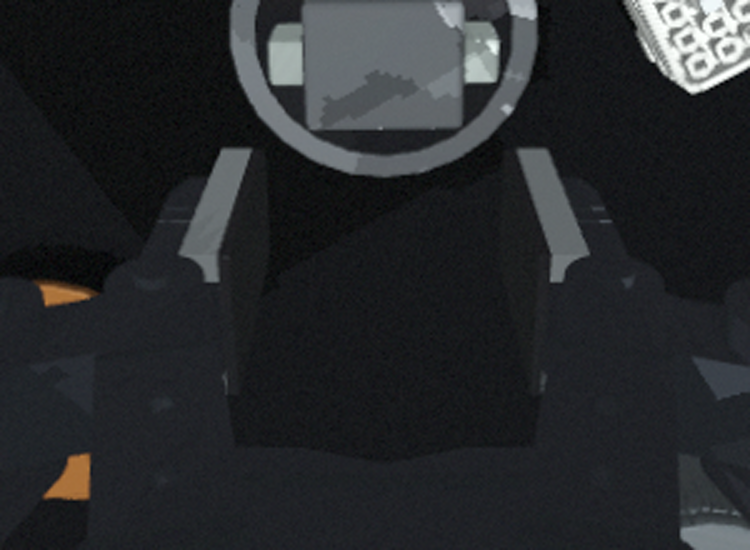

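Fingertips at a 40 mm opening sit about 0.169–0.170 m ahead of the TCP. I'll descend with the gripper open to TCP z ≈ 0.204, putting the tips at about 34 mm.

```bash
python3 -m handwheel '[[0,0,0,0,0,0,1],[0,0,0,0,0,0,1],[0,0,0,0,0,0,1],[0,0,0,0,0,0,1],[0,0,-0.016,0,0,0,1],[0,0,-0.016,0,0,0,1],[0,0,-0.016,0,0,0,1],[0,0,-0.016,0,0,0,1],[0,0,-0.016,0,0,0,1],[0,0,-0.016,0,0,0,1],[0,0,-0.016,0,0,0,1],[0,0,-0.016,0,0,0,1],[0,0,-0.016,0,0,0,1],[0,0,-0.016,0,0,0,1],[0,0,-0.016,0,0,0,1],[0,0,-0.016,0,0,0,1],[0,0,0,0,0,0,1],[0,0,0,0,0,0,1],[0,0,0,0,0,0,1]]' 40
python3 -m handwheel '[[0,0,0,0,0,0,-1],[0,0,0,0,0,0,-1],[0,0,0,0,0,0,-1],[0,0,0,0,0,0,-1],[0,0,0,0,0,0,-1],[0,0,0,0,0,0,-1],[0,0,0,0,0,0,-1],[0,0,0,0,0,0,-1],[0,0,0,0,0,0,-1],[0,0,0,0,0,0,-1],[0,0,0,0,0,0,-1],[0,0,0,0,0,0,-1]]' 40
python3 - <<'E'
from h import *
w=manip.grab_frame("wrist");s=manip.grab_frame("scene")
cv2.imwrite("pics/g1.png",np.hstack([cv2.resize(w["pixels"][100:400,130:430],(400,400)),cv2.resize(s["pixels"][220:340,230:350],(400,400),interpolation=cv2.INTER_CUBIC)]))
S=manip.get_state();print(S["opening"],S["gripper_force"],S["wrist_force"],S["position"])
E
```

```text
time_s: 5.22
position: [0.4292, 0.079, 0.2038]
tool_rot: [180.0, 0.0, 147.5]
wrist_force: [0.0, 0.6, 0.5]
opening: 1.0
gripper_force: 0.0
time_s: 6.22
position: [0.4292, 0.0789, 0.2042]
tool_rot: [180.0, 0.1, 147.5]
wrist_force: [-1.7, -0.9, 9.6]
opening: 0.455
gripper_force: 39.8
0.45880283622942336 39.77493993937969 [-1.66210727 -0.6936386   9.70410198] [0.42922625 0.07892595 0.20422978]
```

View pics/g1.png

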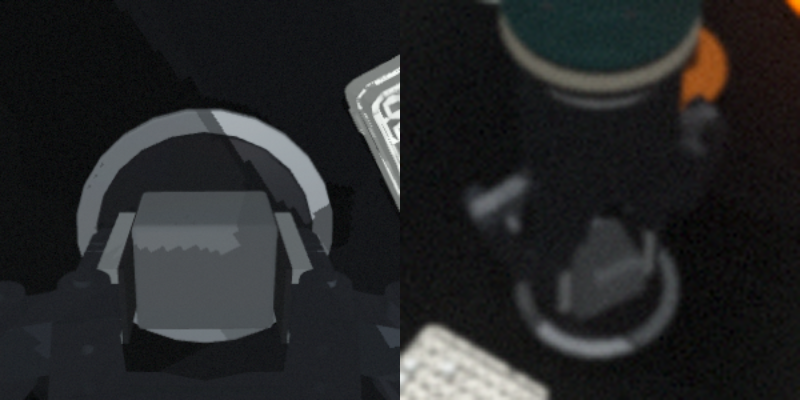

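The fingers stopped at 0.455 opening (about 39 mm), so the tabs are pinched flush on the block. Next: lift, then carry over the lens.

```bash
python3 -m handwheel '[[0,0,0.01,0,0,0,-1],[0,0,0.02,0,0,0,-1],[0,0,0.028,0,0,0,-1],[0,0,0.028,0,0,0,-1],[0,0,0.028,0,0,0,-1],[0,0,0.028,0,0,0,-1],[0,0,0.028,0,0,0,-1],[0,0,0.028,0,0,0,-1],[0,0,0.02,0,0,0,-1],[0,0,0.01,0,0,0,-1],[0,0,0,0,0,0,-1],[0,0,0,0,0,0,-1]]' 50
python3 -m handwheel '[[0.01,-0.012,0,0,0,0,-1],[0.02,-0.024,0,0,0,0,-1],[0.0355,-0.042,0,0,0,0,-1],[0.0355,-0.042,0,0,0,0,-1],[0.0355,-0.042,0,0,0,0,-1],[0.0355,-0.042,0,0,0,0,-1],[0.0355,-0.042,0,0,0,0,-1],[0.0355,-0.042,0,0,0,0,-1],[0.0355,-0.042,0,0,0,0,-1],[0.0355,-0.042,0,0,0,0,-1],[0.0355,-0.042,0,0,0,0,-1],[0.02,-0.024,0,0,0,0,-1],[0.01,-0.012,0,0,0,0,-1],[0,0,0,0,0,0,-1],[0,0,0,0,0,0,-1],[0,0,0,0,0,0,-1]]' 50
python3 - <<'E'
from h import *
w=manip.grab_frame("wrist");t=manip.grab_frame("top");s=manip.grab_frame("scene")
cv2.imwrite("pics/g2.png",np.hstack([cv2.resize(w["pixels"][120:420,130:430],(400,400)),cv2.resize(s["pixels"][110:250,200:340],(400,400),interpolation=cv2.INTER_CUBIC)]))
S=manip.get_state();print(S["opening"],S["gripper_force"],S["wrist_force"],S["position"])
E
```

```text
time_s: 7.32
position: [0.429, 0.079, 0.3175]
tool_rot: [180.0, -0.0, 147.5]
wrist_force: [-0.0, -0.8, -1.6]
opening: 0.457
gripper_force: 51.2
time_s: 8.65
position: [0.6182, -0.1454, 0.3175]
tool_rot: [-180.0, -0.0, 147.5]
wrist_force: [-0.4, 0.5, -0.4]
opening: 0.46
gripper_force: 51.2
0.458415668215716 51.239452958106995 [-0.24682588  0.36967984 -1.42277017] [ 0.61838696 -0.14527952  0.31795184]
```

View pics/g2.png

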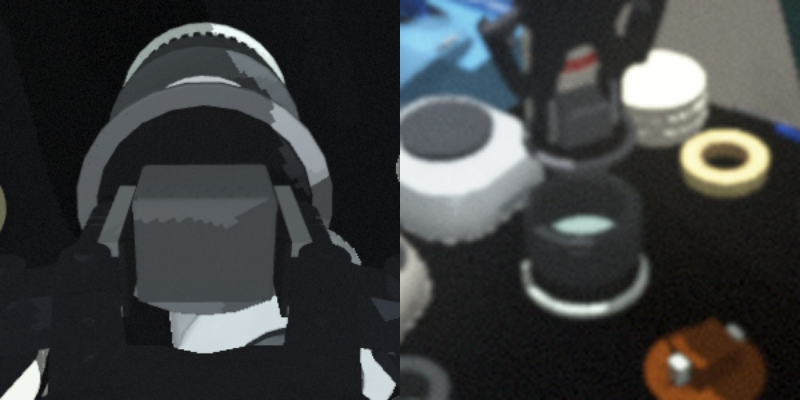

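```bash
python3 - <<'E'
from h import *
np.set_printoptions(precision=4,suppress=True)
w=manip.grab_frame("wrist");g=cv2.cvtColor(w["pixels"],cv2.COLOR_BGR2GRAY).astype(int)
print(g[130:200,270:290].mean(1).astype(int).tolist())
S=manip.get_state();x=np.array([np.cos(np.radians(S["tool_rot"][2])),np.sin(np.radians(S["tool_rot"][2])),0]);p=S["position"]
for n,v,z,r in(("lens outer",154.5,.072,.046),("lens mouth",177.,.072,.032),("cap",181.5,.1417,.043)):
    c=at_z(w,283.,v,z)-r*x; print(n,c,"rel TCP along toolx",(c-p)@x, "d/px",(at_z(w,283.,v+1,z)-r*x-c)@x)
E
```

```text
[11, 11, 10, 10, 11, 12, 60, 136, 163, 163, 160, 162, 166, 124, 88, 73, 58, 45, 45, 45, 45, 45, 45, 45, 54, 64, 64, 64, 64, 63, 63, 62, 62, 62, 62, 62, 61, 61, 61, 60, 60, 60, 60, 59, 58, 64, 111, 177, 191, 191, 188, 144, 74, 88, 101, 98, 96, 96, 96, 97, 96, 97, 96, 97, 97, 96, 95, 95, 93, 66]
lens outer [ 0.621  -0.1471  0.072 ] rel TCP along toolx -0.003098690498326342 d/px -0.0005891218033626039
lens mouth [ 0.6205 -0.1469  0.072 ] rel TCP along toolx -0.0025506480793861613 d/px -0.0006078061822927224
cap [ 0.6196 -0.1462  0.1417] rel TCP along toolx -0.0014378842002269092 d/px -0.00041287268236960326
```

```bash
python3 -m handwheel '[[0.0012,-0.0016,-0.007,0,0,0,-1],[0,0,-0.014,0,0,0,-1],[0,0,-0.014,0,0,0,-1],[0,0,-0.014,0,0,0,-1],[0,0,-0.014,0,0,0,-1],[0,0,-0.014,0,0,0,-1],[0,0,-0.007,0,0,0,-1],[0,0,-0.004,0,0,0,-1],[0,0,-0.004,0,0,0,-1],[0,0,0,0,0,0,-1]]' 50
python3 -m handwheel '[[0,0,-0.005,0,0,0,-1],[0,0,-0.005,0,0,0,-1],[0,0,-0.005,0,0,0,-1],[0,0,-0.005,0,0,0,-1],[0,0,-0.005,0,0,0,-1],[0,0,-0.005,0,0,0,-1],[0,0,0,0,0,0,-1],[0,0,0,0,0,0,-1]]' 50
```

```text
time_s: 9.68
position: [0.6194, -0.1469, 0.2715]
tool_rot: [-180.0, -0.0, 147.5]
wrist_force: [-0.8, -0.5, -1.2]
opening: 0.458
gripper_force: 51.2
time_s: 10.35
position: [0.6194, -0.1468, 0.2565]
tool_rot: [-180.0, -0.0, 147.5]
wrist_force: [0.8, 0.1, 0.5]
opening: 0.46
gripper_force: 51.2
```

```bash
python3 -m handwheel '[[0,0,-0.002,0,0,0,-1],[0,0,-0.002,0,0,0,-1],[0,0,-0.002,0,0,0,-1],[0,0,0,0,0,0,-1],[0,0,0,0,0,0,-1]]'; python3 -m handwheel '[[0,0,-0.002,0,0,0,-1],[0,0,0,0,0,0,-1],[0,0,0,0,0,0,-1]]'
```

```text
time_s: 10.77
position: [0.6194, -0.1468, 0.2536]
tool_rot: [180.0, -0.0, 147.5]
wrist_force: [-0.3, 0.8, -1.6]
opening: 0.459
gripper_force: 51.2
time_s: 11.02
position: [0.6194, -0.1468, 0.2526]
tool_rot: [-180.0, -0.0, 147.5]
wrist_force: [0.1, -0.2, -0.9]
opening: 0.461
gripper_force: 51.2
```

```bash
python3 -m handwheel '[[0,0,-0.001,0,0,0,-1],[0,0,0,0,0,0,-1],[0,0,0,0,0,0,-1]]'
```

```text
time_s: 11.27
position: [0.6194, -0.1468, 0.2524]
tool_rot: [180.0, 0.0, 147.5]
wrist_force: [-2.2, -1.0, 3.1]
opening: 0.455
gripper_force: 51.8
```

```bash
python3 -m handwheel '[[0,0,-0.001,0,0,0,-1],[0,0,-0.001,0,0,0,-1],[0,0,0,0,0,0,-1],[0,0,0,0,0,0,-1]]'
python3 - <<'E'
from h import *
s=manip.grab_frame("scene")
cv2.imwrite("pics/g3.png",cv2.resize(s["pixels"][110:250,200:340],(580,580),interpolation=cv2.INTER_CUBIC))
E
```

```text
time_s: 11.6
position: [0.6193, -0.1468, 0.2523]
tool_rot: [180.0, 0.1, 147.5]
wrist_force: [-5.4, 1.5, 15.0]
opening: 0.457
gripper_force: 53.3
```

View pics/g3.png

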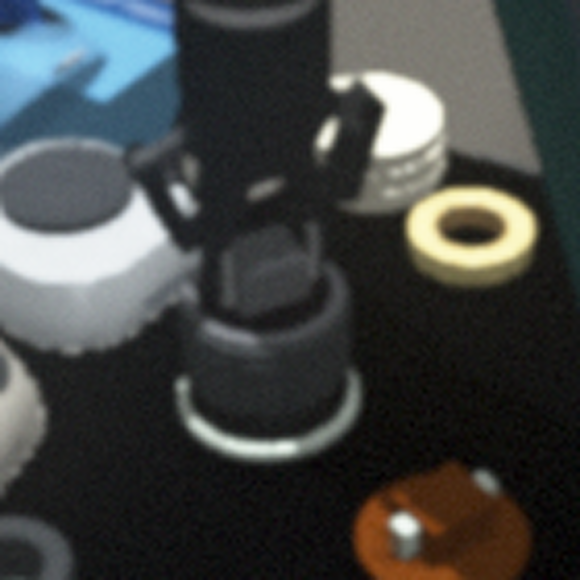

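The cap is seated: the flange lies on the rim and the contact force is 15 N. I'll open the gripper, then retreat upward.

```bash
python3 -m handwheel '[[0,0,0,0,0,0,0.75],[0,0,0,0,0,0,0.75],[0,0,0,0,0,0,0.75],[0,0,0,0,0,0,0.75],[0,0,0,0,0,0,0.75],[0,0,0,0,0,0,0.75],[0,0,0,0,0,0,0.75],[0,0,0,0,0,0,0.75],[0,0,0,0,0,0,0.75]]'
```

```text
time_s: 12.4
position: [0.6194, -0.1469, 0.2512]
tool_rot: [180.0, 0.0, 147.5]
wrist_force: [-1.0, -0.5, -0.1]
opening: 0.874
gripper_force: 0.0
```

```bash
python3 -m handwheel '[[0,0,0.006,0,0,0,0.75],[0,0,0.012,0,0,0,0.75],[0,0,0.02,0,0,0,0.75],[0,0,0.03,0,0,0,0.75],[0,0,0.03,0,0,0,0.75],[0,0,0.03,0,0,0,0.75],[0,0,0.03,0,0,0,0.75],[-0.02,0.01,0.02,0,0,0,0.75],[-0.04,0.02,0.01,0,0,0,0.75],[-0.04,0.02,0,0,0,0,0.75],[-0.04,0.02,0,0,0,0,0.75],[-0.02,0.01,0,0,0,0,0.75],[0,0,0,0,0,0,0.75],[0,0,0,0,0,0,0.75],[0,0,0,0,0,0,0.75]]'
python3 - <<'E'
from h import *
s=manip.grab_frame("scene");t=manip.grab_frame("top");w=manip.grab_frame("wrist")
r=lambda im:cv2.resize(im,(390,390),interpolation=cv2.INTER_CUBIC)
cv2.imwrite("pics/g4.png",np.hstack([r(s["pixels"][140:240,210:310]),r(w["pixels"][0:280,140:420])]))
cv2.imwrite("pics/g5.png",r(t["pixels"][120:220,270:370]))
E
```

```text
time_s: 13.65
position: [0.5397, -0.107, 0.3455]
tool_rot: [180.0, 0.0, 147.5]
wrist_force: [0.9, 0.3, -0.7]
opening: 0.876
gripper_force: 0.0
```

View pics/g4.png

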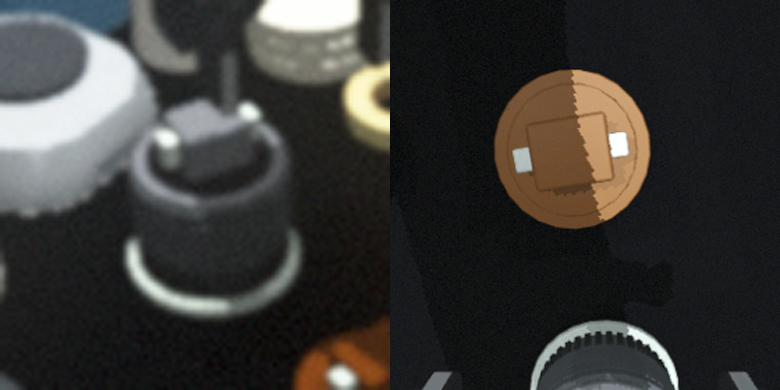

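The scene crop shows the cap sitting level on the lens. Its bright tabs stand out on both sides at (167,148) and (250,115). I'll check from above once more.

View pics/g5.png

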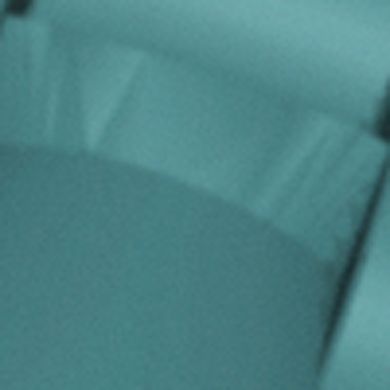

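```bash
python3 - <<'E'
from h import *
np.set_printoptions(precision=4,suppress=True)
t=manip.grab_frame("top");s=manip.grab_frame("scene")
q=lambda u0,v0,x,y:(u0+(x+.5)/3.9-.5,v0+(y+.5)/3.9-.5)
a,b=at_z(s,*q(210,140,167,134),.099),at_z(s,*q(210,140,250,107),.099)
print(a,b,(a+b)/2,np.linalg.norm(a-b))
E
```

```text
[ 0.6343 -0.1298  0.099 ] [ 0.6072 -0.1729  0.099 ] [ 0.6208 -0.1513  0.099 ] 0.05094514991845364
```

The arm blocks the top view. In the scene view the tab centres are 51 mm apart, against 49 mm measured before the grasp, so they have sprung fully out. The gripper is clear, so I'm handing in.

```bash
python3 -c "
from rig import manip
print(manip.sign_off())"
```

```text
the job is handed in; nothing more can be done
None
```

I fitted the grey cap into the wider lens and handed the job in at about 14 s: its flange is on the rim, both tabs have sprung back out, and the robot is clear. The lugs catching under the lip can't be seen, so I judged that from the seating height and the tab spread.

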